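# Release the latched key of the bench switch box

### The job

One of the four identical keys on the bench switch box has been left latched down, so that outlet is still on. With the closed fingertips tap each key lightly in turn from left to right, to feel which one stands lower without changing any of them, and only after all four press the latched one fully down so that it is released and comes up. Leave the other three keys up and do not grasp, lift or shift anything.

Things in the scene. Friction and masses are not known exactly. Their poses are not given: they have to be found in the camera images.
- switch_box: Flat grey switch box screwed to the worktop, immovable, 100 x 280 mm (about 325 mm over its end lugs), face plate 46 mm above the worktop. Origin: centre of its underside; z up, y along the row of keys to the left, x away from the robot. Four identical square grey keys at 60 mm pitch, caps 34 x 34 mm in black frames 44 x 44 mm, 3 mm high. An up key's top is 13 mm above the plate, a latched one's 9 mm.
- place_1 (a point): Centre of place 1, counted from the left: where the cap's top is when that key is up, 59 mm above the worktop. Fixed to the box, does not move with the key; axes as the box's. A key latched down stands 4 mm lower, and a tap of 2 to 3 N moves no key.
- place_2 (a point): Centre of place 2, counted from the left: where the cap's top is when that key is up, 59 mm above the worktop. Fixed to the box, does not move with the key; axes as the box's. A key that is up gives way at 4 N, is soft (0.15 N per mm) for 4.5 mm, then resists with about 10 N, latches when 6.5 mm down and has its hard stop at 8 mm.
- place_3 (a point): Centre of place 3, counted from the left: where the cap's top is when that key is up, 59 mm above the worktop. Fixed to the box, does not move with the key; axes as the box's. The one latched key, whichever place it is in, gives way at 4.6 N, resists with about 10 N, lets go 2.5 mm below where it stands, has its hard stop at 4 mm, and springs up when let go.
- place_4 (a point): Centre of place 4, counted from the left: where the cap's top is when that key is up, 59 mm above the worktop. Fixed to the box, does not move with the key; axes as the box's. Pressing the latched key until 14 N is felt is a full press.
- latch_a (a joint): The latch slide hidden inside one of the four keys (a, b, c, d stand in the four places in an unknown order). It reads 0 as found, whether its key was found up or down, is pushed along as that key nears the bottom of its travel, stays where it is pushed, and ends at about 0.0035 m after a full press. Beyond 0.002 m the latch has changed over: a key found up then stays down, the key found down comes up.
- latch_b (a joint): The latch slide hidden inside one of the four keys (a, b, c, d stand in the four places in an unknown order). It reads 0 as found, whether its key was found up or down, is pushed along as that key nears the bottom of its travel, stays where it is pushed, and ends at about 0.0035 m after a full press. Beyond 0.002 m the latch has changed over: a key found up then stays down, the key found down comes up.
- latch_c (a joint): The latch slide hidden inside one of the four keys (a, b, c, d stand in the four places in an unknown order). It reads 0 as found, whether its key was found up or down, is pushed along as that key nears the bottom of its travel, stays where it is pushed, and ends at about 0.0035 m after a full press. Beyond 0.002 m the latch has changed over: a key found up then stays down, the key found down comes up.
- latch_d (a joint): The latch slide hidden inside one of the four keys (a, b, c, d stand in the four places in an unknown order). It reads 0 as found, whether its key was found up or down, is pushed along as that key nears the bottom of its travel, stays where it is pushed, and ends at about 0.0035 m after a full press. Beyond 0.002 m the latch has changed over: a key found up then stays down, the key found down comes up.
- tape_measure: Yellow tape measure standing on the worktop beyond the box, 38 x 78 x 70 mm high; origin at the centre of its underside. Bystander.
- offcut_1: Wood offcut 45 x 90 x 22 mm high, lying beyond the box; origin at the centre of its underside. Bystander.
- cork_ball_pad: Grey rubbing pad 45 x 70 x 26 mm high, lying past the left end of the box; origin at the centre of its underside. Bystander.

How it is judged:
By the outcome, as a careful person would: the job done as asked, in the order asked, and still so for the second after the job is handed in, with the robot touching nothing.
It also fails if it takes over 54 s, if anything falls off the work surface, if the arm or the gripper's body presses on something with over 40 N, if the wrist force passes 120 N, or if a joint passes its speed limit or range.

### The arm

A 6-joint arm with a two-finger parallel gripper is mounted at the origin on a cart in front of the work surface, level with it; the furniture and walls round the work are solid. World frame = base frame: x ahead of the robot, y to its left, z up, the work surface at z = 0. Lengths are in mm, angles in rad, forces in N, time in s.
With the tool pointing down it reaches from about 275 to 825 mm from the base axis. Payload 4.9 kg.
Tool frame: the origin (TCP) lies between the finger pads; the fingertips stand 11 mm ahead of it and the grasp point (between the pads) lies 8 mm behind it; z points along the fingers, y is the line along which they close (so a half turn about z gives the same grasp; the last joint's range is limited). The gripper opens to 85 mm and grips with 20 to 120 N. Pads are 22 mm wide; open, the fingers measure 114 mm over their backs; the gripper's body (76 mm by 85 mm) begins 54 mm behind the grasp point. The pads swing forward as they close: fully open they stand 13 mm farther back than shut.
Start: joints at [1.067, 0.326, -0.193, 1.052, 0, 1.437], TCP at [198.782, 512.84, 242.281] pointing down, gripper open.
Joint ranges: [-2.65, 2.65], [-0.97, 1.79], [-1.3, 1.35], [-1.93, 2.1], [-1.47, 1.37], [-3.14, 3.14]. Speed limits (rad/s): [2.57, 2.57, 3.14, 3.14, 3.14, 3.14].

### API

Orientations are given as a unit quaternion [x, y, z, w].
In Python, from station import arm, optics, finder gives the robot as it stands.
- The arm moves only by the tool carry_out, never from a script. Its argument "steps" is a list of rows, each a list of 3 entries, a list of its own where there are three numbers: the shift along the tool's x, y, z in m, then the turn, a rotation vector about the tool's x, y, z in degrees, then the finger opening in m, from 0 to 0.0854. In form: [[[x, y, z], [wx, wy, wz], fingers], ...]. A call has 1 to 5 rows; each row is the pose to reach, as a shift and turn from the pose commanded when the call began, along the tool's axes at that moment; what a row does not reach only later rows make up. A row lasts 1/8 s, in which the tool goes at most 62.5 mm and 10.7 degrees, less where a joint would pass 70% of its speed; a pose out of reach is approached as far as the arm can. A call with a gripper value outside its range is refused whole. The fingers move at their own pace and stop on an object; "squeeze" is the grip in N (left out, the last holds). Time passes only in rows, so rows that repeat a pose let the fingers close. It gives the time, the measured TCP pose, the force, the opening and the grip force at its end, in the units of the state.
- arm.read_state(): the state, without advancing time (a new reading comes with each control period).
- optics.camera(name): name is "scene" or "top" or "wrist"; returns (picture, depth): 400x640x3 uint8, red, green, blue; 400x640 float32, mm along the optical axis (not along the pixel's ray), 0 where there is no reading.
- optics.calibration(name): a dict with "vfov" (degrees; the focal length in pixels is half the picture's height over the tangent of half this angle, whatever the lens; pixels are square), "cx", "cy" (the principal point, pixels), "R" (3x3) and "t" (3): a world point X has camera coordinates R X + t. Camera axes: x right, y down, z forward; pixel columns grow to the right and rows downward; lengths in mm; the calibration is good to about 2 mm. A picture is of the moment at which its call begins: read the wrist's pose just before it. calibration takes no time and is no camera call; for the wrist camera it gives the pose at the moment of the call.
- arm.sign_off(): hands the job in; it is judged then, once.
Trained networks look in the newest picture that a camera, given by its name, has taken for a name from the list of things; names that differ only in an ending like _2 or _b are one class to them, and where a whole thing is asked for, a point or a joint stands for the part that bears it (a point fixed in the world has none). Each returns a list of dicts, best first, with "conf" (0 to 1); they miss things now and then, are a little off and sometimes report something else, mostly with a low value. They report only what shows in the picture. A call takes as long as a camera call.
- finder.regions_of(camera, thing): "mask" (400x640 bool, what is visible of it) and "point" ([row, column] in pixels, amid what is visible of it).
The state is a dict: "clock": time; "joint_pos": joint angles; "qvel": joint speeds; "joint_torque": joint torques, N m; "position": TCP position; "orientation": TCP orientation; "force": force on the tool from outside, world axes, zero at the start; "moment": the same for the moment, N m; "grip_width": opening from 0.0 (shut) to 1.0 (fully open); "gripper_force": force on a finger pad.
Only numpy, scipy, OpenCV 4.12 (cv2) and the standard library are available. Lean on these libraries where they do the work, as an engineer would, in place of code of your own. Each camera call takes 0.05 s, during which the arm holds its last target. There are 200 camera calls.

## Working session

There is one attempt and no reset: what is moved stays moved. The work goes in short steps, Python scripts to look and compute and a tool call to move; the robot and the scene stay as the last step left them, time stands still between calls to the robot, and variables do not carry over. Pictures are saved under pics/ and viewed, at most 10 in all, crops included, and the job is handed in when it is done.

Besides the shell and the picture viewer there is one more tool, called after "Emit:" as name(argument=value, ...), one argument or row to a line, values as JSON. carry_out: Moves the arm, as the interface text tells. Its arguments: {"type":"object","properties":{"steps":{"type":"array","items":{"type":"array"}},"squeeze":{"type":"number"}},"required":["steps"]}

```bash
mkdir -p pics; ls
python3 - <<'E'
from station import arm, optics, finder
import cv2, numpy as np
s=arm.read_state(); print({k:np.round(v,4) for k,v in s.items()})
for n in ("top","scene"):
    p,d=optics.camera(n); cv2.imwrite(f"pics/{n}0.png",p[...,::-1]); np.savez(f"{n}.npz",p=p,d=d)
    c=optics.calibration(n); print(n,c)
    f=200/np.tan(np.radians(c["vfov"])/2)
    for th in ("place_1","switch_box","latch_a"):
        for r in finder.regions_of(n,th):
            v,u=map(int,r["point"]); m=r["mask"]; z=np.median(d[m][d[m]>0]) if (d[m]>0).any() else 0
            vv,uu=np.nonzero(m&(d>0)); zz=d[vv,uu]
            P=(np.c_[(uu-c["cx"])*zz/f,(vv-c["cy"])*zz/f,zz]-c["t"])@np.array(c["R"])
            print(th,round(r["conf"],2),u,v,m.sum(),P.mean(0).round(1),np.ptp(P,axis=0).round(0))
E
```

```text
pics
{'clock': np.float64(0.0), 'joint_pos': array([ 1.0668,  0.3269, -0.1936,  1.052 ,  0.    ,  1.4366]), 'qvel': array([ 0.0018,  0.0008, -0.0014, -0.0005, -0.0017,  0.0009]), 'joint_torque': array([-2.60000e-03, -4.43403e+01,  2.62438e+01,  1.54000e-02,
       -1.00000e-04,  0.00000e+00]), 'position': array([198.5029, 512.3052, 241.4935]), 'orientation': array([ 1.839e-01,  9.830e-01, -8.000e-04, -3.000e-04]), 'force': array([ 0.6609, -0.028 , -0.7323]), 'moment': array([-0.0325,  0.0069, -0.0459]), 'gripper_force': np.float64(0.0), 'grip_width': np.float64(1.0009)}
top {'vfov': 55.52809507230559, 'cx': 315.0718721815264, 'cy': 196.16244527347695, 'R': array([[-0.00587842, -0.99993329, -0.0099427 ],
       [-0.99675912,  0.0066569 , -0.08016815],
       [ 0.08022899,  0.00943921, -0.99673176]]), 't': array([ 84.71302386, 662.42691696, 967.41282543])}
place_1 0.59 336 243 2921 [540.1  20.5  42.8] [129. 321.  54.]
switch_box 0.78 339 245 3521 [538.   20.9  41.2] [139. 328.  58.]
scene {'vfov': 49.41123878824112, 'cx': 318.26689019889955, 'cy': 202.00609850140071, 'R': array([[ 0.7113742 , -0.70281088,  0.00190291],
       [-0.45900097, -0.46664059, -0.75601896],
       [ 0.53222632,  0.53693894, -0.65454696]]), 't': array([-413.1136532 ,  412.53493248,  828.44712342])}
place_1 0.75 303 260 3523 [528.1  -5.6  35.8] [166. 338.  68.]
switch_box 0.86 307 261 2973 [525.7 -14.5  36.9] [134. 304.  60.]
```

Run:
```python
import cv2,numpy as np
p=cv2.imread("pics/top0.png"); 
cv2.imwrite("pics/topc.png",cv2.resize(p[150:330,210:450],None,fx=3.3,fy=3.3,interpolation=cv2.INTER_CUBIC))
```

```text
(no output)
```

View pics/topc.png

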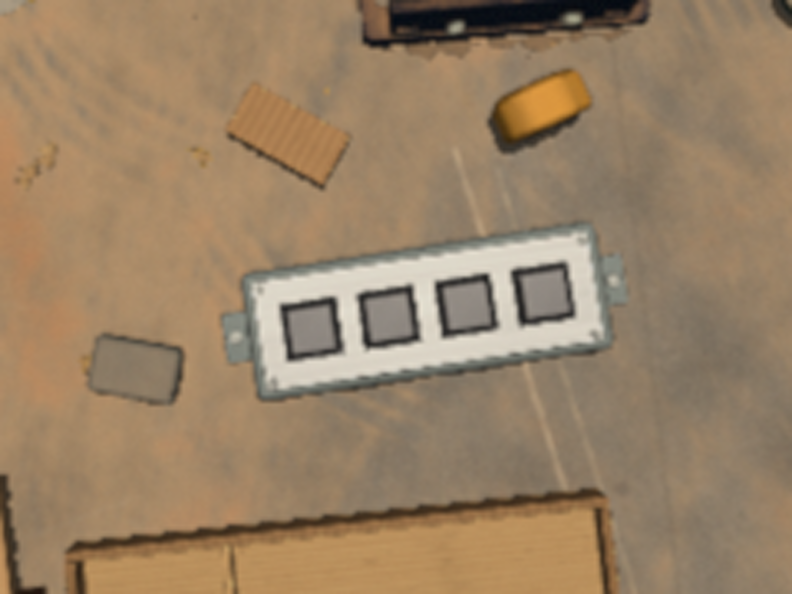

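View pics/scene0.png

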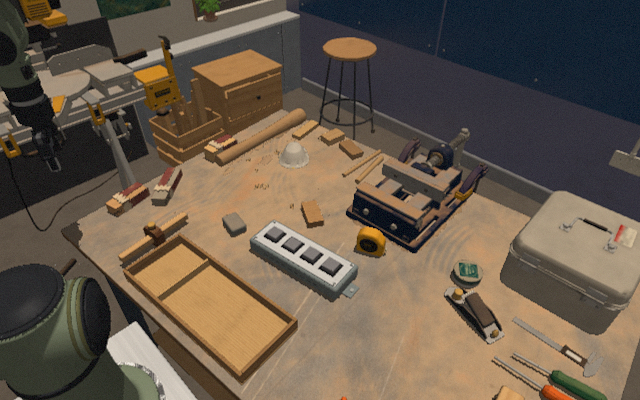

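The top view shows the box turned slightly, with its keys at crop pixels (311,328), (388,316), (466,304) and (543,292). The tape and offcut are beyond the box and the pad is past its left end. The scene view agrees.

```bash
cat > h.py <<'E'
import numpy as np
from scipy.spatial.transform import Rotation as Ro
def ray(c,u,v,z):
    f=200/np.tan(np.radians(c["vfov"])/2); R=np.array(c["R"]); t=np.array(c["t"])
    C=-R.T@t; d=R.T@np.array([(u-c["cx"])/f,(v-c["cy"])/f,1.]); return C+d*(z-C[2])/d[2]
def totool(s,P): return Ro.from_quat(s["orientation"]).inv().apply(np.array(P)-s["position"])
E
python3 - <<'E'
from h import *; from station import arm,optics; import cv2
c=optics.calibration("top"); p=np.load("top.npz")["p"]
roi=p[150:330,210:450]; g=cv2.resize(roi,None,fx=4,fy=4,interpolation=cv2.INTER_CUBIC)
gray=cv2.cvtColor(g,cv2.COLOR_RGB2GRAY)
sat=g.max(2).astype(int)-g.min(2)
w=((gray>170)&(sat<40)).astype(np.uint8)
cs,_=cv2.findContours(w,cv2.RETR_EXTERNAL,cv2.CHAIN_APPROX_NONE); k=max(cs,key=cv2.contourArea)
b=cv2.boxPoints(cv2.minAreaRect(k)); B=np.array([ray(c,210+(x+.5)/4-.5,150+(y+.5)/4-.5,46) for x,y in b]); print("plate",B.round(1),B.mean(0).round(1))
m=np.zeros_like(w); cv2.fillPoly(m,[k],1); h=((m==1)&(w==0)).astype(np.uint8)
n,l,st,ce=cv2.connectedComponentsWithStats(h)
K=sorted([ray(c,210+(ce[i][0]+.5)/4-.5,150+(ce[i][1]+.5)/4-.5,52) for i in range(1,n) if st[i,4]>800],key=lambda q:-q[1])
K=np.array(K);print(K.round(1))
d=K[0]-K[-1]; yaw=np.degrees(np.arctan2(-d[0],d[1])); print("yaw",yaw,np.linalg.norm(d)/3)
s=arm.read_state(); R=Ro.from_quat(s["orientation"]).as_matrix(); print(R.round(3))
for q in K: print(totool(s,[q[0],q[1],150]).round(1))
E
```

```text
plate [[ 562.7  156.9   46. ]
 [ 600.7 -104.5   46. ]
 [ 516.6 -115.5   46. ]
 [ 478.9  144.1   46. ]] [539.7  20.2  46. ]
[[526.7 109.1  52. ]
 [535.3  50.   52. ]
 [543.8  -9.2  52. ]
 [552.4 -68.2  52. ]]
yaw 8.241763739193448 59.72449932639415
[[-0.932  0.361 -0.   ]
 [ 0.361  0.932 -0.   ]
 [ 0.    -0.    -1.   ]]
[-451.6 -257.8   92.2]
[-481.1 -309.8   92.2]
[-510.4 -361.9   92.2]
[-539.7 -413.8   92.3]
```

Emit:
carry_out(
  steps=[
    [[-0.05, -0.03, 0], [0, 0, -4], 0],
    [[-0.1, -0.06, 0], [0, 0, -8], 0],
    [[-0.15, -0.09, 0], [0, 0, -12], 0],
    [[-0.2, -0.115, 0], [0, 0, -15], 0],
    [[-0.25, -0.143, 0], [0, 0, -18], 0],
  ],
  squeeze=20,
)

```text
clock: 1.02
position: [381.3, 287.8, 242.5]
orientation: [0.027, 1.0, 0.0, 0.0]
force: [1.4, 0.6, 0.5]
grip_width: -0.0
gripper_force: 0.0
```

```bash
cat > st.py <<'E'
from h import *; from station import arm
s=arm.read_state(); R=Ro.from_quat(s["orientation"]).as_matrix()
a=np.radians(8.24); by=np.array([-np.sin(a),np.cos(a),0]); O=np.array([539.7,20.3,59])
print(s["clock"],s["position"].round(1),s["force"].round(2),s["grip_width"],"yaw err",np.degrees(np.arctan2(R[1,1],R[0,1])).round(2)-98.24,"tilt",R[:,2].round(4))
for i in range(4): print(i+1,totool(s,O+by*(90-60*i)-11*R[:,2]).round(1))
E
python3 st.py
```

```text
1.025 [381.3 287.8 242.5] [1.37 0.64 0.5 ] -0.0004395746891801172 yaw err -11.309999999999988 tilt [ 8.e-04  5.e-04 -1.e+00]
1 [-154.7 -170.5  172.6]
2 [-166.4 -229.3  172.5]
3 [-178.2 -288.2  172.5]
4 [-190.  -347.   172.5]
```

Emit:
carry_out(
  steps=[
    [[-0.04, -0.045, 0.03], [0, 0, -3], 0],
    [[-0.08, -0.09, 0.06], [0, 0, -6], 0],
    [[-0.12, -0.13, 0.09], [0, 0, -9], 0],
    [[-0.1547, -0.1705, 0.12], [0, 0, -11.3], 0],
    [[-0.1547, -0.1705, 0.13], [0, 0, -11.3], 0],
  ],
)

```text
clock: 1.65
position: [526.6, 107.6, 110.7]
orientation: [-0.068, 0.998, -0.0, -0.0]
force: [-0.5, 0.3, 1.1]
grip_width: 0.0
gripper_force: 0.0
```

```bash
python3 st.py
python3 - <<'E'
from station import optics; import cv2
p,d=optics.camera("wrist"); cv2.imwrite("pics/w1.png",p[...,::-1])
E
python3 st.py|head -1
```

```text
1.65 [526.6 107.6 110.7] [-0.51  0.33  1.08] 0.0003177335989228259 yaw err -0.39000000000000057 tilt [-5.e-04 -5.e-04 -1.e+00]
1 [-0.5  1.8 40.7]
2 [ -0.9 -58.2  40.7]
3 [  -1.3 -118.2   40.7]
4 [  -1.7 -178.2   40.8]
1.7 [525.1 108.1 109.4] [-0.09 -1.19 -1.8 ] 0.0025007079834897536 yaw err -0.3399999999999892 tilt [-3.1e-03 -5.0e-04 -1.0e+00]
```

View pics/w1.png

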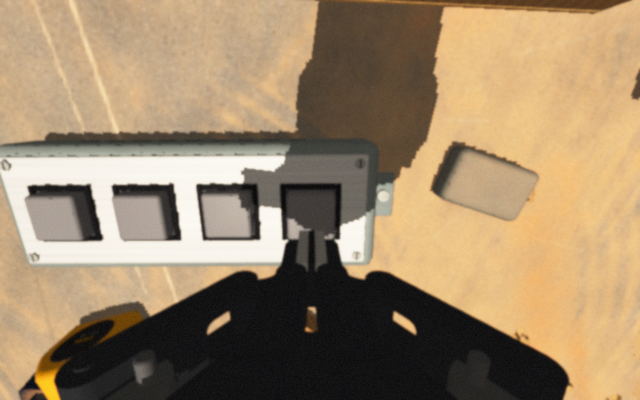

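The wrist view shows the keys at columns 60, 145, 229 and 310 (row 212), with the closed fingertips in line with key 1 at column 309.

Run:
```python
from h import *; from station import optics
c=optics.calibration("wrist")
for u,v in ((310,212),(228,212),(145,217),(58,217)): print(ray(c,u,v,59).round(1))
```

```text
[519.3 107.4  59. ]
[527.   51.9  59. ]
[538.5  -4.4  59. ]
[546.7 -63.6  59. ]
```

Emit:
carry_out(
  steps=[
    [[0, 0.001, 0.015], [0, 0, 0], 0],
    [[0, 0.001, 0.027], [0, 0, 0], 0],
    [[0, 0.001, 0.033], [0, 0, 0], 0],
    [[0, 0.001, 0.033], [0, 0, 0], 0],
    [[0, 0.001, 0.033], [0, 0, 0], 0],
  ],
)

```text
clock: 2.33
position: [525.3, 111.6, 79.8]
orientation: [-0.071, 0.997, 0.0, 0.0]
force: [0.3, -1.4, 0.3]
grip_width: 0.002
gripper_force: 0.0
```

```bash
python3 st.py
```

```text
2.325 [525.3 111.6  79.8] [ 0.29 -1.37  0.27] 0.0015853103761247654 yaw err -0.09999999999999432 tilt [ 9.e-04  1.e-04 -1.e+00]
1 [-1.1 -2.5  9.8]
2 [ -1.2 -62.5   9.8]
3 [  -1.3 -122.5    9.8]
4 [  -1.4 -182.5    9.8]
```

Emit:
carry_out(
  steps=[
    [[0.003, -0.002, 0.003], [0, 0, 0], 0],
    [[0.003, -0.002, 0.006], [0, 0, 0], 0],
    [[0.003, -0.002, 0.007], [0, 0, 0], 0],
    [[0.003, -0.002, 0.007], [0, 0, 0], 0],
  ],
)

```text
clock: 2.82
position: [522.3, 108.8, 72.2]
orientation: [-0.071, 0.997, 0.0, -0.0]
force: [0.8, 0.1, 0.4]
grip_width: -0.001
gripper_force: 0.0
```

Emit:
carry_out(
  steps=[
    [[0, 0, 0.0005], [0, 0, 0], 0],
    [[0, 0, 0.0005], [0, 0, 0], 0],
  ],
)

```text
clock: 3.08
position: [522.4, 108.9, 71.8]
orientation: [-0.071, 0.997, -0.0, 0.0]
force: [1.0, 0.2, 0.7]
grip_width: -0.001
gripper_force: 0.0
```

```bash
python3 st.py
```

```text
3.075 [522.4 108.9  71.8] [0.96 0.18 0.71] -0.0010020391494729257 yaw err -0.12999999999999545 tilt [ 1.e-04 -0.e+00 -1.e+00]
1 [-4.4 -0.2  1.8]
2 [ -4.6 -60.2   1.8]
3 [  -4.7 -120.2    1.8]
4 [  -4.8 -180.2    1.8]
```

Now 0.5 mm steps, read one by one.

Emit:
carry_out(
  steps=[
    [[0, 0, 0.0005], [0, 0, 0], 0],
    [[0, 0, 0.0005], [0, 0, 0], 0],
  ],
)

```text
clock: 3.32
position: [522.3, 108.9, 71.2]
orientation: [-0.071, 0.997, 0.0, -0.0]
force: [1.1, -0.6, 0.9]
grip_width: -0.0
gripper_force: 0.0
```

Emit:
carry_out(
  steps=[
    [[0, 0, 0.0005], [0, 0, 0], 0],
    [[0, 0, 0.0005], [0, 0, 0], 0],
  ],
)

```text
clock: 3.58
position: [522.3, 108.9, 70.8]
orientation: [-0.071, 0.997, -0.0, -0.0]
force: [0.6, -0.4, 0.1]
grip_width: -0.002
gripper_force: 0.0
```

Emit:
carry_out(
  steps=[
    [[0, 0, 0.0005], [0, 0, 0], 0],
    [[0, 0, 0.0005], [0, 0, 0], 0],
  ],
)

```text
clock: 3.82
position: [522.3, 108.9, 70.2]
orientation: [-0.071, 0.997, 0.0, -0.0]
force: [-1.0, -0.0, 0.2]
grip_width: -0.003
gripper_force: 0.0
```

Emit:
carry_out(
  steps=[
    [[0, 0, 0.0005], [0, 0, 0], 0],
    [[0, 0, 0.0005], [0, 0, 0], 0],
  ],
)

```text
clock: 4.08
position: [522.4, 108.9, 70.1]
orientation: [-0.071, 0.997, -0.0, 0.0]
force: [-0.8, -0.3, 4.3]
grip_width: -0.001
gripper_force: 2.0
```

Key 1 contacts at z≈70.1, the height of an up key. Lifting and going to key 2.

Emit:
carry_out(
  steps=[
    [[0, 0, -0.01], [0, 0, 0], 0],
    [[0, -0.03, -0.015], [0, 0, 0], 0],
    [[0, -0.06, -0.01], [0, 0, 0], 0],
    [[0, -0.06, -0.004], [0, 0, 0], 0],
    [[0, -0.06, -0.003], [0, 0, 0], 0],
  ],
)

```text
clock: 4.7
position: [530.4, 49.8, 72.5]
orientation: [-0.071, 0.997, 0.0, -0.0]
force: [-1.2, -0.2, -0.1]
grip_width: 0.003
gripper_force: 0.0
```

Emit:
carry_out(
  steps=[
    [[0, 0, 0.001], [0, 0, 0], 0],
    [[0, 0, 0.002], [0, 0, 0], 0],
    [[0, 0, 0.002], [0, 0, 0], 0],
  ],
)

```text
clock: 5.08
position: [530.7, 49.9, 70.8]
orientation: [-0.071, 0.997, 0.0, -0.0]
force: [-0.7, 0.1, 0.6]
grip_width: -0.002
gripper_force: 0.0
```

```bash
python3 st.py
```

```text
5.075 [530.7  49.9  70.8] [-0.65  0.12  0.57] -0.0020790579689716226 yaw err -0.0899999999999892 tilt [-1.e-04  1.e-04 -1.e+00]
1 [-4.6 59.4  0.8]
2 [-4.7 -0.6  0.8]
3 [ -4.8 -60.6   0.7]
4 [  -4.8 -120.6    0.7]
```

Emit:
carry_out(
  steps=[
    [[0, 0, 0.0005], [0, 0, 0], 0],
    [[0, 0, 0.0005], [0, 0, 0], 0],
  ],
)

```text
clock: 5.32
position: [530.8, 49.6, 70.3]
orientation: [-0.071, 0.997, 0.0, 0.0]
force: [-0.6, -0.3, 0.2]
grip_width: -0.002
gripper_force: 0.0
```

Emit:
carry_out(
  steps=[
    [[0, 0, 0.0003], [0, 0, 0], 0],
    [[0, 0, 0.0003], [0, 0, 0], 0],
  ],
)

```text
clock: 5.58
position: [530.8, 49.5, 70.0]
orientation: [-0.071, 0.997, 0.0, 0.0]
force: [0.6, -0.2, 0.5]
grip_width: 0.001
gripper_force: 0.0
```

Emit:
carry_out(
  steps=[
    [[0, 0, 0.0002], [0, 0, 0], 0],
    [[0, 0, 0.0002], [0, 0, 0], 0],
  ],
)

```text
clock: 5.82
position: [530.8, 49.5, 69.8]
orientation: [-0.071, 0.997, -0.0, -0.0]
force: [0.2, -0.9, -0.4]
grip_width: 0.001
gripper_force: 0.0
```

Emit:
carry_out(
  steps=[
    [[0, 0, 0.0003], [0, 0, 0], 0],
    [[0, 0, 0.0003], [0, 0, 0], 0],
  ],
)

```text
clock: 6.08
position: [530.8, 49.5, 69.4]
orientation: [-0.071, 0.997, 0.0, -0.0]
force: [0.2, -0.1, -0.5]
grip_width: 0.001
gripper_force: 0.0
```

No contact where an up key would be, so key 2 is probably the latched one. I'll go on down to feel it near 66.

Emit:
carry_out(
  steps=[
    [[0, 0, 0.0005], [0, 0, 0], 0],
    [[0, 0, 0.0005], [0, 0, 0], 0],
  ],
)

```text
clock: 6.32
position: [530.8, 49.5, 68.9]
orientation: [-0.071, 0.997, 0.0, -0.0]
force: [0.1, -1.0, -0.0]
grip_width: -0.002
gripper_force: 0.0
```

Emit:
carry_out(
  steps=[
    [[0, 0, 0.0005], [0, 0, 0], 0],
    [[0, 0, 0.001], [0, 0, 0], 0],
    [[0, 0, 0.0015], [0, 0, 0], 0],
    [[0, 0, 0.0015], [0, 0, 0], 0],
  ],
)

```text
clock: 6.82
position: [530.7, 49.5, 67.4]
orientation: [-0.071, 0.997, 0.0, -0.0]
force: [0.1, -0.1, -0.1]
grip_width: 0.0
gripper_force: 0.0
```

Emit:
carry_out(
  steps=[
    [[0, 0, 0.0005], [0, 0, 0], 0],
    [[0, 0, 0.0005], [0, 0, 0], 0],
  ],
)

```text
clock: 7.08
position: [530.8, 49.5, 66.9]
orientation: [-0.071, 0.997, -0.0, -0.0]
force: [0.3, -0.0, -0.1]
grip_width: 0.002
gripper_force: 0.0
```

Emit:
carry_out(
  steps=[
    [[0, 0, 0.0003], [0, 0, 0], 0],
    [[0, 0, 0.0003], [0, 0, 0], 0],
  ],
)

```text
clock: 7.32
position: [530.8, 49.5, 66.7]
orientation: [-0.071, 0.997, 0.0, -0.0]
force: [-0.7, -0.4, 0.4]
grip_width: -0.002
gripper_force: 0.0
```

Emit:
carry_out(
  steps=[
    [[0, 0, 0.0002], [0, 0, 0], 0],
    [[0, 0, 0.0002], [0, 0, 0], 0],
  ],
)

```text
clock: 7.58
position: [530.8, 49.5, 66.5]
orientation: [-0.071, 0.997, -0.0, -0.0]
force: [0.1, 0.6, 0.1]
grip_width: -0.0
gripper_force: 0.0
```

Emit:
carry_out(
  steps=[
    [[0, 0, 0.0002], [0, 0, 0], 0],
    [[0, 0, 0.0002], [0, 0, 0], 0],
  ],
)

```text
clock: 7.82
position: [530.8, 49.5, 66.3]
orientation: [-0.071, 0.997, 0.0, 0.0]
force: [-0.8, -0.0, 0.4]
grip_width: -0.001
gripper_force: 0.3
```

Emit:
carry_out(
  steps=[
    [[0, 0, 0.0002], [0, 0, 0], 0],
    [[0, 0, 0.0002], [0, 0, 0], 0],
  ],
)

```text
clock: 8.07
position: [530.8, 49.5, 66.2]
orientation: [-0.071, 0.997, -0.0, 0.0]
force: [-0.0, 0.9, 1.9]
grip_width: -0.0
gripper_force: 1.2
```

Key 2 contacts at 66.2, which is 4 mm lower, so it is the latched one. On to key 3.

Emit:
carry_out(
  steps=[
    [[0, 0, -0.01], [0, 0, 0], 0],
    [[0, -0.03, -0.018], [0, 0, 0], 0],
    [[0, -0.06, -0.013], [0, 0, 0], 0],
    [[0, -0.06, -0.007], [0, 0, 0], 0],
    [[0, -0.06, -0.006], [0, 0, 0], 0],
  ],
)

```text
clock: 8.7
position: [538.7, -9.5, 71.8]
orientation: [-0.071, 0.998, 0.0, -0.001]
force: [0.4, 0.8, -0.3]
grip_width: 0.002
gripper_force: 0.0
```

Emit:
carry_out(
  steps=[
    [[0, 0, 0.001], [0, 0, 0], 0],
    [[0, 0, 0.0015], [0, 0, 0], 0],
    [[0, 0, 0.0015], [0, 0, 0], 0],
  ],
)

```text
clock: 9.07
position: [539.2, -9.5, 70.6]
orientation: [-0.071, 0.997, 0.0, -0.0]
force: [-0.1, -0.2, 0.1]
grip_width: 0.002
gripper_force: 0.0
```

Emit:
carry_out(
  steps=[
    [[0, 0, 0.0003], [0, 0, 0], 0],
    [[0, 0, 0.0003], [0, 0, 0], 0],
  ],
)

```text
clock: 9.32
position: [539.3, -9.8, 70.3]
orientation: [-0.071, 0.997, -0.0, 0.0]
force: [0.6, 0.7, 0.3]
grip_width: -0.0
gripper_force: 0.0
```

Emit:
carry_out(
  steps=[
    [[0, 0, 0.0002], [0, 0, 0], 0],
    [[0, 0, 0.0002], [0, 0, 0], 0],
  ],
)

```text
clock: 9.57
position: [539.3, -9.9, 70.1]
orientation: [-0.071, 0.997, 0.0, 0.0]
force: [-0.6, 0.2, 0.9]
grip_width: -0.001
gripper_force: 0.1
```

Emit:
carry_out(
  steps=[
    [[0, 0, 0.0002], [0, 0, 0], 0],
    [[0, 0, 0.0002], [0, 0, 0], 0],
  ],
)

```text
clock: 9.82
position: [539.3, -9.9, 70.1]
orientation: [-0.071, 0.997, -0.0, 0.0]
force: [-1.0, 0.0, 2.3]
grip_width: -0.002
gripper_force: 1.5
```

Key 3 is up. On to key 4.

Emit:
carry_out(
  steps=[
    [[0, 0, -0.01], [0, 0, 0], 0],
    [[0, -0.03, -0.015], [0, 0, 0], 0],
    [[0, -0.06, -0.009], [0, 0, 0], 0],
    [[0, -0.06, -0.003], [0, 0, 0], 0],
    [[0, -0.06, -0.002], [0, 0, 0], 0],
  ],
)

```text
clock: 10.45
position: [547.1, -68.9, 71.6]
orientation: [-0.071, 0.997, 0.0, -0.001]
force: [-0.1, 0.6, 0.9]
grip_width: 0.002
gripper_force: 0.0
```

Emit:
carry_out(
  steps=[
    [[0, 0, 0.001], [0, 0, 0], 0],
    [[0, 0, 0.0014], [0, 0, 0], 0],
    [[0, 0, 0.0014], [0, 0, 0], 0],
  ],
)

```text
clock: 10.82
position: [547.8, -68.9, 70.6]
orientation: [-0.071, 0.997, -0.0, 0.0]
force: [-0.0, 0.0, -0.2]
grip_width: 0.0
gripper_force: 0.0
```

Emit:
carry_out(
  steps=[
    [[0, 0, 0.0002], [0, 0, 0], 0],
    [[0, 0, 0.0002], [0, 0, 0], 0],
  ],
)

```text
clock: 11.08
position: [547.8, -69.2, 70.3]
orientation: [-0.071, 0.997, -0.0, 0.0]
force: [0.4, -0.1, -0.1]
grip_width: 0.001
gripper_force: 0.0
```

Emit:
carry_out(
  steps=[
    [[0, 0, 0.0002], [0, 0, 0], 0],
    [[0, 0, 0.0002], [0, 0, 0], 0],
  ],
)

```text
clock: 11.32
position: [547.8, -69.3, 70.1]
orientation: [-0.071, 0.997, 0.0, 0.0]
force: [0.1, 0.2, -0.1]
grip_width: -0.003
gripper_force: 0.2
```

Emit:
carry_out(
  steps=[
    [[0, 0, 0.0002], [0, 0, 0], 0],
    [[0, 0, 0.0002], [0, 0, 0], 0],
  ],
)

```text
clock: 11.58
position: [547.8, -69.3, 70.1]
orientation: [-0.071, 0.997, -0.0, 0.0]
force: [-0.8, 0.2, 3.5]
grip_width: -0.002
gripper_force: 1.5
```

Key 4 is up, so only key 2 is latched. Back to key 2 for the full press.

Emit:
carry_out(
  steps=[
    [[0, 0, -0.015], [0, 0, 0], 0],
    [[0, 0.055, -0.02], [0, 0, 0], 0],
    [[0, 0.11, -0.018], [0, 0, 0], 0],
    [[0, 0.12, -0.008], [0, 0, 0], 0],
    [[0, 0.12, -0.002], [0, 0, 0], 0],
  ],
)

```text
clock: 12.2
position: [530.9, 49.8, 71.9]
orientation: [-0.071, 0.997, -0.0, 0.0]
force: [-0.3, -0.9, 0.2]
grip_width: 0.002
gripper_force: 0.0
```

Emit:
carry_out(
  steps=[
    [[0, 0, 0.002], [0, 0, 0], 0],
    [[0, 0, 0.004], [0, 0, 0], 0],
    [[0, 0, 0.005], [0, 0, 0], 0],
    [[0, 0, 0.005], [0, 0, 0], 0],
  ],
)

```text
clock: 12.7
position: [530.9, 49.0, 66.9]
orientation: [-0.07, 0.998, -0.0, 0.0]
force: [0.1, 0.6, -0.6]
grip_width: 0.001
gripper_force: 0.0
```

Emit:
carry_out(
  steps=[
    [[0, 0, 0.001], [0, 0, 0], 0],
    [[0, 0, 0.002], [0, 0, 0], 0],
    [[0, 0, 0.003], [0, 0, 0], 0],
    [[0, 0, 0.003], [0, 0, 0], 0],
  ],
)

```text
clock: 13.2
position: [531.0, 49.3, 64.7]
orientation: [-0.071, 0.997, -0.0, 0.0]
force: [-2.6, -1.5, 8.2]
grip_width: -0.002
gripper_force: 4.2
```

Emit:
carry_out(
  steps=[
    [[0, 0, 0.0005], [0, 0, 0], 0],
    [[0, 0, 0.001], [0, 0, 0], 0],
    [[0, 0, 0.001], [0, 0, 0], 0],
  ],
)

```text
clock: 13.58
position: [531.1, 49.3, 63.8]
orientation: [-0.071, 0.997, -0.0, 0.0]
force: [-3.0, -1.1, 8.5]
grip_width: 0.001
gripper_force: 4.6
```

Emit:
carry_out(
  steps=[
    [[0, 0, 0.0005], [0, 0, 0], 0],
    [[0, 0, 0.001], [0, 0, 0], 0],
    [[0, 0, 0.001], [0, 0, 0], 0],
  ],
)

```text
clock: 13.95
position: [531.0, 49.2, 62.8]
orientation: [-0.071, 0.997, -0.0, 0.0]
force: [-1.7, -1.6, 9.8]
grip_width: -0.0
gripper_force: 4.7
```

Emit:
carry_out(
  steps=[
    [[0, 0, 0.0005], [0, 0, 0], 0],
    [[0, 0, 0.001], [0, 0, 0], 0],
    [[0, 0, 0.001], [0, 0, 0], 0],
  ],
)

```text
clock: 14.32
position: [531.1, 49.3, 62.0]
orientation: [-0.071, 0.997, -0.0, 0.0]
force: [-4.0, -0.5, 11.1]
grip_width: 0.001
gripper_force: 5.6
```

Emit:
carry_out(
  steps=[
    [[0, 0, 0.0005], [0, 0, 0], 0],
    [[0, 0, 0.0005], [0, 0, 0], 0],
  ],
)

```text
clock: 14.58
position: [531.1, 49.2, 62.0]
orientation: [-0.071, 0.997, -0.001, 0.001]
force: [-4.9, -0.9, 15.3]
grip_width: 0.005
gripper_force: 7.7
```

Hard stop reached with 15 N felt. Lifting straight up and clear, then checking with pictures.

Emit:
carry_out(
  steps=[
    [[0, 0, -0.005], [0, 0, 0], 0],
    [[0, 0, -0.02], [0, 0, 0], 0],
    [[0, 0, -0.05], [0, 0, 0], 0],
    [[0, 0, -0.1], [0, 0, 0], 0],
    [[0, 0, -0.15], [0, 0, 0], 0],
  ],
)

```text
clock: 15.2
position: [530.3, 49.7, 212.1]
orientation: [-0.071, 0.997, 0.0, -0.0]
force: [0.4, 0.5, -0.5]
grip_width: 0.002
gripper_force: 0.0
```

Emit:
carry_out(
  steps=[
    [[0.05, 0, 0], [0, 0, 0], 0],
    [[0.1, 0, 0], [0, 0, 0], 0],
    [[0.1, 0, 0], [0, 0, 0], 0],
    [[0.1, 0, 0], [0, 0, 0], 0],
  ],
)

```text
clock: 15.7
position: [432.6, 35.4, 211.1]
orientation: [-0.071, 0.997, -0.0, 0.001]
force: [0.7, -0.9, -0.7]
grip_width: 0.0
gripper_force: 0.0
```

Run:
```python
from h import *; from station import arm,optics; import cv2
s=arm.read_state(); print(s["clock"],s["position"].round(1),s["force"].round(1))
c=optics.calibration("wrist"); p,d=optics.camera("wrist"); cv2.imwrite("pics/w2.png",p[...,::-1])
f=200/np.tan(np.radians(c["vfov"])/2)
K=np.array([[526.7,109.1],[535.3,50],[543.8,-9.2],[552.4,-68.2]])
for k in K:
    q=np.array(c["R"])@np.r_[k,57]+c["t"]; u,v=(int(f*q[0]/q[2]+c["cx"]),int(f*q[1]/q[2]+c["cy"]))
    if not(5<u<635 and 5<v<395): print(u,v);continue
    z=d[v-4:v+5,u-4:u+5]; z=np.median(z[z>0]); P=np.array(c["R"]).T@(np.array([(u-c["cx"])*z/f,(v-c["cy"])*z/f,z])-c["t"]); print(u,v,P.round(1))
```

```text
15.7 [432.6  35.4 211.1] [ 0.7 -0.9 -0.7]
362 269 [524.9 108.1  58.4]
310 269 [424.4  34.6 237.1]
258 270 [542.5  -9.1  59. ]
206 270 [551.2 -67.9  58.4]
```

View pics/w2.png

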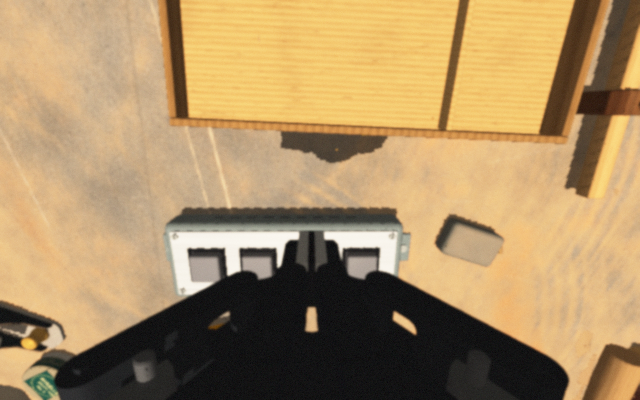

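Keys 1, 3 and 4 read about 59 mm (up), but the fingers hide key 2 at (310,269). I'll shift left and read it again.

Emit:
carry_out(
  steps=[
    [[0, 0.05, 0], [0, 0, 0], 0],
    [[-0.03, 0.1, 0], [0, 0, 0], 0],
    [[-0.06, 0.12, 0], [0, 0, 0], 0],
    [[-0.06, 0.12, 0], [0, 0, 0], 0],
    [[-0.06, 0.12, 0], [0, 0, 0], 0],
  ],
)

```text
clock: 16.38
position: [474.2, 162.6, 209.9]
orientation: [-0.071, 0.997, -0.0, -0.001]
force: [-0.1, -0.7, -0.1]
grip_width: -0.0
gripper_force: 0.0
```

Run:
```python
from h import *; from station import arm,optics
c=optics.calibration("wrist"); p,d=optics.camera("wrist")
f=200/np.tan(np.radians(c["vfov"])/2)
K=np.array([[526.7,109.1],[535.3,50],[543.8,-9.2],[552.4,-68.2]])
for k in K:
    q=np.array(c["R"])@np.r_[k,57]+c["t"]; u,v=(int(f*q[0]/q[2]+c["cx"]),int(f*q[1]/q[2]+c["cy"]))
    if not(5<u<635 and 5<v<395): print(u,v);continue
    z=d[v-4:v+5,u-4:u+5]; z=np.median(z[z>0]); P=np.array(c["R"]).T@(np.array([(u-c["cx"])*z/f,(v-c["cy"])*z/f,z])-c["t"]); print(u,v,P.round(1))
```

```text
254 222 [525.2 108.6  58.3]
199 223 [534.7  50.1  58.4]
144 223 [543.   -8.5  58.4]
89 223 [551.4 -67.3  58.3]
```

All four keys now stand level at about 58.4 mm, so they are all up.

```bash
python3 -c "
from station import arm
print(arm.sign_off())"
```

```text
the job is handed in; nothing more can be done
None
```

I tapped all four keys from left to right and felt key 2 standing 4 mm lower; I then pressed it fully (15 N felt) and it came up, so all four keys read level and up, and the job is handed in. (The tap on key 1 read 4.3 N, above the 2–3 N aim, but that key still reads up.)

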